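Rebuild the spacer stack on a banding wheel

ROBOT

A 7-joint arm with a two-finger parallel gripper is mounted at the origin on the work surface. World frame = base frame: x ahead of the robot, y to its left, z up, the work surface at z = 0. Lengths are in mm, angles in rad, forces in N, time in s.
With the tool pointing down it reaches from about 425 to 975 mm from the base axis. Payload 16.7 kg.
Tool frame: the origin (TCP) lies at the very end of the fingers, on their centre line; the grasp point (between the pads) lies 19 mm behind it; z points along the fingers, y is the line along which they close (so a half turn about z gives the same grasp; the last joint's range is limited). The gripper opens to 85 mm and grips with 20 to 120 N. Pads are 22 mm wide; open, the fingers measure 114 mm over their backs; the gripper's body (76 mm by 85 mm) begins 54 mm behind the grasp point. The pads swing forward as they close: fully open they stand 13 mm farther back than shut.
Start: joints at [1.139, 0.426, 0.074, 1.606, -0.034, 1.111, -0.067], TCP at [187.677, -648.347, 231.302] pointing down, gripper open.
Joint ranges: [-2.85, 2.85], [-0.5, 2.14], [-1.23, 1.37], [0.21, 2.46], [-1.02, 4.16], [0.16, 2.05], [-2.73, 2.73]. Speed limits (rad/s): [1.89, 1.89, 2.39, 2.39, 3.01, 3.01, 3.01].

INTERFACE

Orientations are given as a rotation vector (axis times angle).
In Python, from workcell import get_obs, camera, get_calibration, close_job gives the robot as it stands.
- The arm moves only by the shell command python3 -m inch 'ROWS' [FORCE]. ROWS is JSON, a list that holds one entry, the list of rows, each a list of 7 numbers: the turn, a rotation vector about the tool's x, y, z as a fraction of full scale, then the shift along the tool's x, y, z as a fraction of full scale, then the gripper's target within -1 to 1 (fully open at 1, half-way at 0, shut at -1). A call has 1 to 20 rows; each row is the pose to reach, as a shift and turn from the pose commanded when the call began, along the tool's axes at that moment; what a row does not reach only later rows make up. Full scale, the value 1, is 50 cm for a shift and 90 degrees for a turn. A row lasts 1/10 s, in which the tool goes at most 50 mm and 8.59 degrees, less where a joint would pass 70% of its speed; a pose out of reach is approached as far as the arm can. A call with a number of a shift or a turn outside -1 to 1 is refused whole. A call with a gripper value outside its range is refused whole. The fingers move at their own pace and stop on an object; FORCE is the grip in N (left out, the last holds). Time passes only in rows, so rows that repeat a pose let the fingers close. It gives the time, the measured TCP pose, the force, the opening and the grip force at its end, in the units of the state.
- get_obs(): the state, without advancing time (a new reading comes with each control period).
- camera(name): name is "scene" or "top"; returns (picture, depth): 480x640x3 uint8, red, green, blue; 480x640 float32, mm along the optical axis (not along the pixel's ray), 0 where there is no reading.
- get_calibration(name): a dict with "fovy" (degrees; the focal length in pixels is half the picture's height over the tangent of half this angle, whatever the lens; pixels are square), "cx", "cy" (the principal point, pixels), "cam_to_world" (4x4, takes a point from camera to world coordinates). Camera axes: x right, y down, z forward; pixel columns grow to the right and rows downward; lengths in mm; the calibration is good to about 2 mm. A picture is of the moment at which its call begins. get_calibration takes no time and is no camera call.
- close_job(): hands the job in; it is judged then, once.
The state is a dict: "time_s": time; "joint_positions": joint angles; "joint_vel": joint speeds; "joint_efforts": joint torques, N m; "position": TCP position; "ee_rot": TCP orientation; "force": force on the tool from outside, world axes, zero at the start; "torque": the same for the moment, N m; "finger_gap": finger opening in mm; "finger_force": force on a finger pad.
Only numpy, scipy, OpenCV 4.12 (cv2) and the standard library are available. Lean on these libraries where they do the work, as an engineer would, in place of code of your own. Each camera call takes 0.05 s, during which the arm holds its last target. There are 200 camera calls.

TASK

The pottery's banding wheel is stripped with only its spindle standing in the foot. Thread the three steel spacers onto the spindle, the widest first at the bottom, then the medium, then the narrowest on top, seating each fully home before the next goes on: the first must push the stiff rubber collar down flush so that it lies flat on the hub. The spindle stands off-centre, so feel for it and never force the spacers or lean hard on the wheel; let go of the stack and leave the other things on the bench alone.

Things in the scene. Friction and masses are not known exactly. Their poses are not given: they have to be found in the camera images.
- wheel: Grey cast-iron banding wheel without its top, bolted down: foot 160 mm in diameter, hub 90 mm in diameter, its flat top 50 mm above the bench. Origin: centre of the foot's underside, z up. A rigid upright steel spindle, 14 mm in diameter, rises from the hub to 111 mm above the bench; its end is flat, with no lead-in to speak of. More than 60 N on wheel, spindle and collar damages the bearing.
- seat (a point): Centre of the flat hub top, 50 mm above the bench, axes as the wheel. The spindle is clamped in an eccentric bush: its axis stands 7 mm off this point in an unmeasured direction, different every time, so find it by touch or sight. With all home, the undersides of the spacers lie 0, 15 and 30 mm above this point.
- collar (a joint): Height in m of the top of the black rubber collar (30 mm in diameter, 9 mm thick, round the spindle) above the hub top. It sits stiffly on the spindle, starts 15 to 28 mm up, stays where it is left and takes about 8 N of downward push to slide; at 0 it is flush with the hub top, and it can sink 3 mm deeper.
- spacer_large: Loose plain steel spacer ring lying flat: outside diameter 62 mm, 15 mm thick, bore 16 mm, about 220 g. Origin: centre of its underside; z is its axis, up. The widest of three.
- spacer_medium: Loose plain steel spacer ring lying flat: outside diameter 50 mm, 15 mm thick, bore 16 mm, about 130 g. Origin: centre of its underside; z is its axis, up. The middle one of three.
- spacer_small: Loose plain steel spacer ring lying flat: outside diameter 38 mm, 15 mm thick, bore 16 mm, about 70 g. Origin: centre of its underside; z is its axis, up. The narrowest of three.
- wrench: Bystander, not to be disturbed: open-ended steel wrench lying loose on the bench.
- screwdriver: Bystander, not to be disturbed: screwdriver lying loose on the bench.
- grease_jar: Bystander, not to be disturbed: small closed amber glass jar, 50 mm in diameter and 50 mm tall.
- brush: Bystander, not to be disturbed: brush lying loose on the bench.
- cup: Bystander, not to be disturbed: terracotta cup, 76 mm across and 75 mm tall.
- vase_a: Bystander, not to be disturbed: white bisque vase, 72 mm across and 105 mm tall.
Things that resemble listed ones, but are neither listed nor needed, are in the scene too. Leave any brown look-alike of the spacer_small alone. Leave any red look-alike of the spacer_large alone.

How it is judged:
By the outcome, as a careful person would: the job done as asked, in the order asked, and still so for the second after the job is handed in, with the robot touching nothing.
It also fails if it takes over 72 s, if anything falls off the work surface, if the arm or the gripper's body presses on something with over 40 N, if the wrist force passes 120 N, or if a joint passes its speed limit or range.

## Working session

There is one attempt and no reset: what is moved stays moved. The work goes in short steps, Python scripts to look and compute and a shell command to move; the robot and the scene stay as the last step left them, time stands still between calls to the robot, and variables do not carry over. Pictures are saved under pics/ and viewed, at most 10 in all, crops included, and the job is handed in when it is done.

```bash
mkdir -p pics; ls
python3 - <<'E'
from workcell import *
import cv2,pickle,numpy as np
o=get_obs();print({k:np.round(v,3) for k,v in o.items()})
for n in("scene","top"):
    p,d=camera(n);c=get_calibration(n);print(n,c)
    cv2.imwrite(f'pics/{n}0.png',p[:,:,::-1]);np.savez(f'{n}0.npz',p=p,d=d)
E
```

```text
pics
{'time_s': np.float64(0.0), 'joint_positions': array([ 1.139,  0.427,  0.074,  1.607, -0.034,  1.111, -0.067]), 'joint_vel': array([-0.   ,  0.001,  0.002,  0.001,  0.   ,  0.001, -0.001]), 'joint_efforts': array([-0.0000e+00, -9.4983e+01,  3.7610e+00, -4.6352e+01,  1.9000e-02,
        1.0000e-02,  0.0000e+00]), 'position': array([ 187.568, -647.986,  230.618]), 'ee_rot': array([-3.109, -0.441,  0.   ]), 'force': array([-0.185, -0.093,  0.309]), 'torque': array([-0.026,  0.026, -0.039]), 'finger_force': np.float64(0.0), 'finger_gap': np.float64(85.497)}
scene {'fovy': 49.50038295633509, 'cx': 315.01682659757734, 'cy': 240.7192165331046, 'cam_to_world': array([[ 7.85614556e-01,  3.54447515e-01, -5.07125950e-01,
         1.03963456e+03],
       [ 6.18638310e-01, -4.63010393e-01,  6.34750358e-01,
        -5.85018623e+02],
       [-9.81889832e-03, -8.12396661e-01, -5.83022516e-01,
         5.63698809e+02],
       [ 0.00000000e+00,  0.00000000e+00,  0.00000000e+00,
         1.00000000e+00]])}
top {'fovy': 44.19661674006598, 'cx': 315.44429405042894, 'cy': 238.38315994744838, 'cam_to_world': array([[ 1.94493757e-02, -9.86861223e-01,  1.60395288e-01,
         3.77546335e+02],
       [-9.99730200e-01, -1.71583797e-02,  1.56562495e-02,
        -2.99038056e+01],
       [-1.26984222e-02, -1.60656518e-01, -9.86928687e-01,
         1.21495132e+03],
       [ 0.00000000e+00,  0.00000000e+00,  0.00000000e+00,
         1.00000000e+00]])}
```

View pics/top0.png

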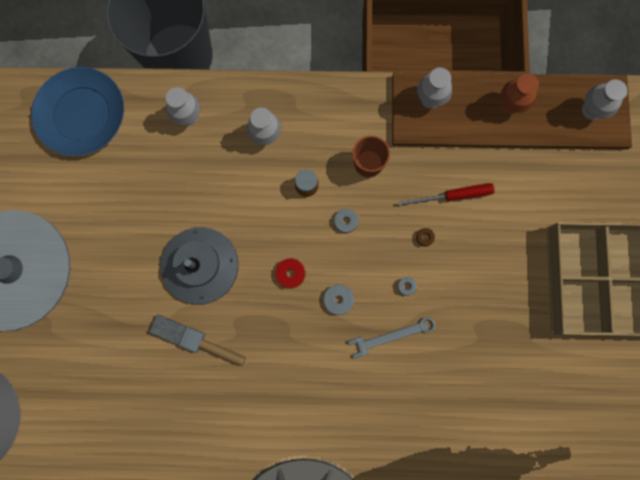

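View pics/scene0.png

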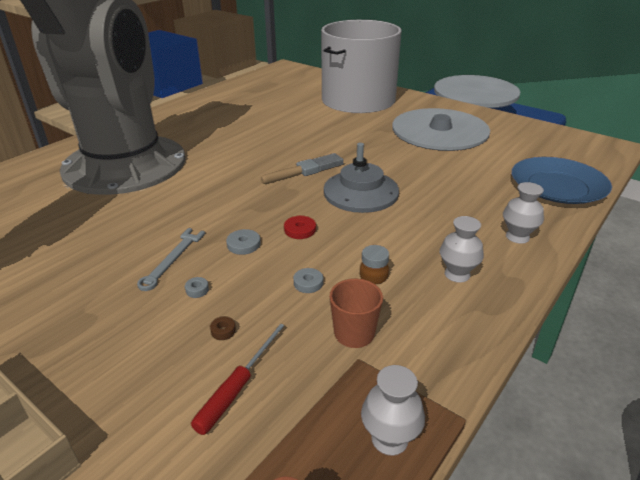

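The top view shows the large spacer at (339,300), medium at (346,221), small at (407,287), and the wheel at (200,265) with its spindle tip near (190,263). The red decoy is at (290,273) and the brown one at (425,237). The scene view agrees: spindle at (360,150), large (243,241), medium (308,280), small (197,287).

```bash
cat > h.py <<'E'
import numpy as np,cv2
from workcell import *
def K(c): return 240/np.tan(np.radians(c['fovy']/2))
def plane(c,u,v,z):
    T=c['cam_to_world'];f=K(c);r=T[:3,:3]@[(u-c['cx'])/f,(v-c['cy'])/f,1];return T[:3,3]+r*(z-T[2,3])/r[2]
def cloud(c,d):
    f=K(c);v,u=np.mgrid[:480,:640];P=np.stack([(u-c['cx'])/f*d,(v-c['cy'])/f*d,d],-1)
    return P@c['cam_to_world'][:3,:3].T+c['cam_to_world'][:3,3]
def proj(c,p):
    T=c['cam_to_world'];q=T[:3,:3].T@(np.array(p,float)-T[:3,3]);f=K(c);return q[:2]/q[2]*f+[c['cx'],c['cy']]
E
python3 - <<'E'
from h import *
S={}
for n in("top","scene"):
    z=np.load(n+'0.npz');p,d=z['p'],z['d'];c=get_calibration(n);W=cloud(c,d);S[n]=(p,d,c,W)
seeds={"top":dict(L=(339,300),M=(346,221),S=(407,287)),"scene":dict(L=(243,241),M=(308,280),S=(197,287))}
for n in S:
    p,d,c,W=S[n]
    for k,(u,v) in seeds[n].items():
        R={'L':31,'M':25,'S':19}[k]
        q=plane(c,u,v,15);near=np.hypot(W[...,0]-q[0],W[...,1]-q[1])<R+18
        hsv=cv2.cvtColor(p,cv2.COLOR_RGB2HSV)
        m=near&(hsv[...,1]<70)&(W[...,2]>9)&(d>0)
        cs,_=cv2.findContours(m.astype(np.uint8),cv2.RETR_EXTERNAL,cv2.CHAIN_APPROX_NONE)
        ct=max(cs,key=cv2.contourArea)[:,0]
        P=np.array([plane(c,a,b,15)[:2] for a,b in ct])
        (x,y),r=cv2.minEnclosingCircle(P.astype(np.float32))
        print(n,k,'circ',round(x,1),round(y,1),round(r,1),'cloudmean',W[m].mean(0).round(1),'zmed',np.median(W[m][:,2]).round(1))
    # wheel
    q=plane(c,*({"top":(200,265),"scene":(361,185)}[n]),30)
    near=np.hypot(W[...,0]-q[0],W[...,1]-q[1])<110
    h=near&(abs(W[...,2]-50)<4); P=W[h][:,:2].astype(np.float32)
    print(n,'hub',cv2.minEnclosingCircle(P),np.median(W[h][:,2]))
    fz=np.median(W[near&(W[...,2]>6)&(W[...,2]<40)][:,2]);h=near&(abs(W[...,2]-fz)<3);P=W[h][:,:2].astype(np.float32)
    print('foot',fz,cv2.minEnclosingCircle(P))
    s=near&(W[...,2]>60)&(W[...,2]<125);v,u=np.nonzero(s)
    print('spindle px',len(u))
    for i in np.argsort(v)[:: max(1,len(v)//25)]: print(u[i],v[i],W[v[i],u[i]].round(0),p[v[i],u[i]])
p=S['top'][0][235:295,160:240];p2=S['scene'][0][130:210,315:405]
a=cv2.resize(p,None,fx=6,fy=6,interpolation=2);b=cv2.resize(p2,None,fx=6,fy=6)
cv2.imwrite('pics/w1.png',a[:,:,::-1]);cv2.imwrite('pics/w2.png',b[:,:,::-1])
E
```

```text
top L circ 448.7 -60.1 30.7 cloudmean [448.5 -59.9  15.4] zmed 15.3
top M circ 611.4 -72.9 24.9 cloudmean [611.3 -72.9  14.8] zmed 15.0
top S circ 478.1 -198.0 19.0 cloudmean [ 478.5 -198.    14.8] zmed 14.9
top hub ((513.4611206054688, 227.60113525390625), 45.19152069091797) 50.13216349652066
foot 19.937202002675008 ((513.0687255859375, 226.3361053466797), 78.63185119628906)
spindle px 193
189 258 [519. 233.  78.] [53 57 58]
186 259 [514. 232. 109.] [87 94 97]
193 259 [518. 226.  76.] [21 21 20]
188 260 [512. 228. 110.] [ 96 106 107]
195 260 [516. 222.  75.] [20 20 20]
188 261 [510. 227. 111.] [102 112 113]
195 261 [514. 222.  76.] [22 23 21]
187 262 [508. 229. 109.] [103 112 114]
194 262 [512. 224.  74.] [44 48 49]
185 263 [505. 232. 114.] [ 97 105 107]
192 263 [507. 221. 105.] [68 75 76]
199 263 [511. 215.  71.] [45 48 50]
190 264 [504. 223. 109.] [85 93 95]
197 264 [509. 218.  73.] [19 18 18]
188 265 [502. 227. 110.] [87 95 97]
195 265 [507. 222.  72.] [38 40 41]
186 266 [504. 239.  74.] [52 57 58]
193 266 [503. 222.  88.] [53 58 59]
185 267 [502. 241.  73.] [20 23 23]
192 267 [5
[... 1059 characters left out ...]
]
361 153 [517. 222.  94.] [ 97 104 105]
362 154 [518. 224.  91.] [88 93 92]
363 155 [516. 230.  86.] [118 101  83]
355 157 [495. 232.  74.] [103  86  65]
364 157 [511. 243.  75.] [110  91  68]
361 158 [514. 226.  80.] [ 95 100 102]
355 159 [502. 223.  76.] [32 34 34]
363 159 [516. 231.  76.] [47 49 49]
357 160 [509. 220.  76.] [88 92 95]
365 160 [520. 232.  75.] [33 30 29]
358 161 [510. 223.  73.] [66 69 69]
366 161 [524. 230.  75.] [68 57 44]
360 162 [518. 218.  76.] [39 38 39]
354 163 [506. 213.  71.] [27 23 25]
362 163 [520. 222.  72.] [28 27 28]
357 164 [514. 212.  72.] [32 32 31]
365 164 [525. 225.  70.] [23 22 23]
361 165 [519. 220.  68.] [26 27 26]
360 166 [519. 216.  68.] [37 35 37]
```

View pics/w1.png

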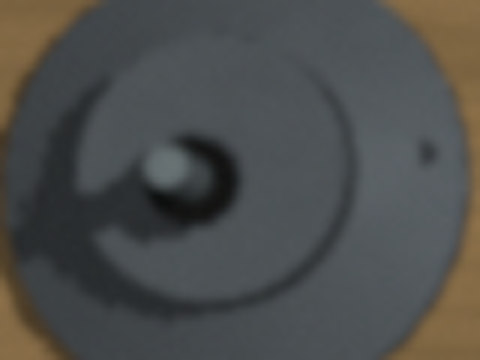

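View pics/w2.png

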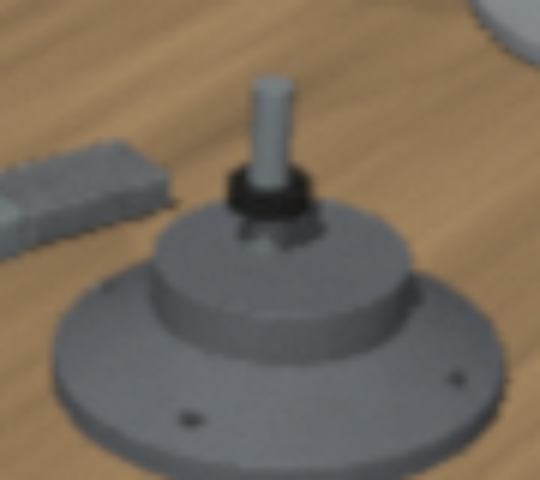

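```bash
cat >> h.py <<'E'
from scipy.spatial.transform import Rotation as Rn
def go(t,note=''):
    o=get_obs();R=Rn.from_rotvec(o['ee_rot']).as_matrix();d=np.array(t)-o['position'];print(note,'shift frac',(R.T@d/500).round(4),'now',o['position'].round(1),'t',o['time_s'].round(2),'F',o['force'].round(1),'gap',round(float(o['finger_gap']),1))
E
python3 - <<'E'
from h import *
z=np.load('top0.npz');p,d=z['p'],z['d'];c=get_calibration('top')
g=p.mean(2).copy();g=g[256:269,182:198]
w=np.clip(g-75,0,20);v,u=np.mgrid[256:269,182:198];
U,V=(u*w).sum()/w.sum(),(v*w).sum()/w.sum();print('tip top',U,V,w.sum()/20, plane(c,U,V,111))
print(g.astype(int))
c2=get_calibration('scene');p=np.load('scene0.npz')['p'];print(p[138:160,352:370].mean(2).astype(int))
t=plane(c,U,V,111);print(proj(c2,t),proj(c2,t-[0,0,30]))
print('rings proj in scene',[proj(c2,q).round(1) for q in ([448.7,-60.1,15],[611.4,-72.9,15],[478.1,-198,15])])
go([448.7,-60.1,60],'L')
E
```

```text
tip top 187.00592128178337 261.0372692441658 47.849999999999994 [509.4721633  228.96820911 111.        ]
[[ 82  81  82  82  82  81  80  79  77  74  74  77  79  80  80  81]
 [ 82  82  83  83  82  81  75  68  61  55  57  62  68  72  75  78]
 [ 83  81  83  84  84  81  71  56  43  33  32  38  44  49  60  70]
 [ 82  80  82  88  92  90  84  72  54  35  25  20  24  31  40  56]
 [ 79  76  81  94 102 104 103  96  80  57  38  29  21  20  24  38]
 [ 71  70  85 101 106 109 109 107  98  75  56  45  32  22  19  24]
 [ 61  68  89 103 108 109 111 110 101  84  69  61  47  30  20  21]
 [ 52  62  86 103 108 109 110 108 100  84  73  68  58  38  22  20]
 [ 48  55  74  95 104 108 106 101  91  76  69  67  61  41  23  18]
 [ 46  46  54  74  89  94  93  83  71  64  65  65  57  39  25  19]
 [ 46  42  37  44  55  63  62  57  53  53  56  56  47  33  22  19]
 [ 47  43  34  22  21  28  32  34  40  44  48  44  36  25  21  20]
 [ 47  45  38  25  15  14  17  21  28  32  33  30  24  20  19  23]]
[[120 120 118 119 124 125 125 124 122 119 117 115 115 114 113 116 115 115]
 [120 121 123 125 126 126 121 121 118 116 112 11
[... 1562 characters left out ...]
0805756 156.47620802]
rings proj in scene [array([241.7, 237. ]), array([306.4, 275.1]), array([194.8, 282.1])]Traceback (most recent call last):
  File "<stdin>", line 10, in <module>
  File "h.py", line 13, in go
    o=get_obs();R=Rn.from_rotvec(o['ee_rot']).as_matrix();d=np.array(t)-o['position'];print(note,'shift frac',(R.T@d/500).round(4),'now',o['position'].round(1),'t',o['time_s'].round(2),'F',o['force'].round(1),'gap',round(float(o['finger_gap']),1))
                                                                                                                                                                    ^^^^^^^^^^^^^^^^^
AttributeError: 'float' object has no attribute 'round'
```

```bash
sed -i "s/o\['time_s'\].round(2)/round(float(o['time_s']),2)/" h.py
python3 - <<'E'
from h import *
z=np.load('top0.npz');p=z['p'];c=get_calibration('top')
g=p.mean(2)[258:268,183:193];w=np.clip(g-80,0,20);v,u=np.mgrid[258:268,183:193]
U,V=(u*w).sum()/w.sum(),(v*w).sum()/w.sum();t=plane(c,U,V,111);print(U,V,w.sum()/20,t,proj(get_calibration('scene'),t))
go([448.7,-60.1,60],'L')
E
```

```text
187.2056946489936 261.97938144329896 33.95 [507.69192038 228.49314814 111.        ] [359.54336327 142.83456919]
L shift frac [ 0.8286 -0.9839  0.3424] now [ 187.5 -648.   230.7] t 0.1 F [ 0.1 -0.1 -0.9] gap 85.1
```

```bash
python3 -m inch '[[[0,0,0,0.8286,-0.9839,0,0.8],[0,0,0,0.8286,-0.9839,0,0.8],[0,0,0,0.8286,-0.9839,0,0.8],[0,0,0,0.8286,-0.9839,0,0.8],[0,0,0,0.8286,-0.9839,0,0.8],[0,0,0,0.8286,-0.9839,0,0.8],[0,0,0,0.8286,-0.9839,0,0.8],[0,0,0,0.8286,-0.9839,0,0.8],[0,0,0,0.8286,-0.9839,0,0.8],[0,0,0,0.8286,-0.9839,0,0.8],[0,0,0,0.8286,-0.9839,0,0.8],[0,0,0,0.8286,-0.9839,0,0.8],[0,0,0,0.8286,-0.9839,0,0.8],[0,0,0,0.8286,-0.9839,0.1,0.8],[0,0,0,0.8286,-0.9839,0.2,0.8],[0,0,0,0.8286,-0.9839,0.34,0.8],[0,0,0,0.8286,-0.9839,0.34,0.8],[0,0,0,0.8286,-0.9839,0.34,0.8],[0,0,0,0.8286,-0.9839,0.34,0.8]]]' 60
python3 -c "
from h import *
go([448.7,-60.1,2])"
```

```text
time_s: 2.0
position: [449.0, -60.5, 61.8]
ee_rot: [-3.11, -0.441, 0.001]
force: [-0.3, 0.4, 0.6]
finger_gap: 77.3
finger_force: 0.0
 shift frac [-0.0004 -0.0009  0.1196] now [449.  -60.5  61.8] t 2.0 F [-0.3  0.4  0.6] gap 77.3
```

```bash
python3 -m inch '[[[0,0,0,0,0,0.08,0.7],[0,0,0,0,0,0.1,0.7],[0,0,0,0,0,0.12,0.7],[0,0,0,0,0,0.12,0.7],[0,0,0,0,0,0.12,0.7]]]'
python3 - <<'E'
from h import *
p,d=camera('scene');cv2.imwrite('pics/g1.png',cv2.resize(p[140:300,150:350],None,fx=4,fy=4)[:600,:,::-1])
E
```

```text
time_s: 2.5
position: [449.5, -60.6, 2.3]
ee_rot: [3.11, 0.441, 0.002]
force: [-0.7, 0.1, 0.1]
finger_gap: 72.5
finger_force: 0.0
```

View pics/g1.png

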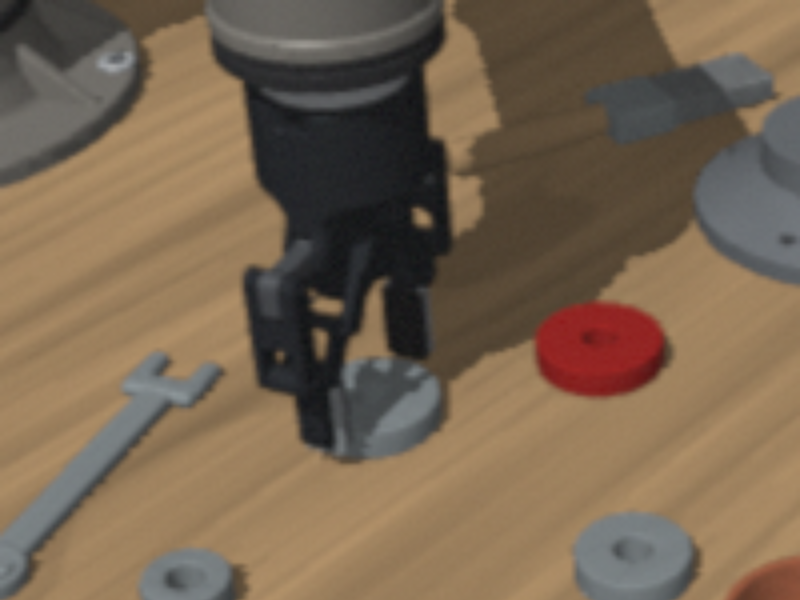

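The fingers straddle the large spacer (ring at crop (380,405)) with their tips a few mm above the bench. I'll grip it now.

```bash
python3 -m inch '[[[0,0,0,0,0,0.004,0.5],[0,0,0,0,0,0.006,0.3],[0,0,0,0,0,0.006,0.2],[0,0,0,0,0,0.006,0.1],[0,0,0,0,0,0.006,0.1],[0,0,0,0,0,0.006,0.1]]]' 60
python3 -m inch '[[[0,0,0,0,0,-0.05,0.1],[0,0,0,0,0,-0.15,0.1],[0,0,0,0,0,-0.25,0.1],[0,0,0,0,0,-0.29,0.1],[0,0,0,0,0,-0.29,0.1],[0,0,0,0,0,-0.29,0.1]]]'
python3 - <<'E'
from h import *
go([507.7,228.5,145])
E
```

```text
time_s: 3.15
position: [449.6, -60.8, -0.2]
ee_rot: [3.11, 0.44, 0.003]
force: [-8.2, 0.6, 36.2]
finger_gap: 59.4
finger_force: 56.2
time_s: 3.75
position: [448.6, -60.9, 143.2]
ee_rot: [3.11, 0.44, 0.001]
force: [-0.2, 0.5, -3.4]
finger_gap: 59.0
finger_force: 67.0
 shift frac [ 0.2742 -0.5232 -0.0038] now [448.6 -60.9 143.2] t 3.75 F [-0.2  0.5 -3.4] gap 59.0
```

```bash
python3 -m inch '[[[0,0,0,0.2754,-0.5232,0,0.1],[0,0,0,0.2754,-0.5232,0,0.1],[0,0,0,0.2754,-0.5232,0,0.1],[0,0,0,0.2754,-0.5232,0,0.1],[0,0,0,0.2754,-0.5232,0,0.1],[0,0,0,0.2754,-0.5232,0,0.1],[0,0,0,0.2754,-0.5232,0.01,0.1],[0,0,0,0.2754,-0.5232,0.03,0.1],[0,0,0,0.2754,-0.5232,0.04,0.1],[0,0,0,0.2754,-0.5232,0.04,0.1],[0,0,0,0.2754,-0.5232,0.04,0.1]]]' 60
python3 - <<'E'
from h import *
go([508.3,228.7,118])
p,d=camera('scene');np.savez('s1.npz',p=p,d=d);cv2.imwrite('pics/g2.png',cv2.resize(p[80:220,280:440],None,fx=4,fy=4)[:,:,::-1])
E
```

```text
time_s: 4.85
position: [508.4, 227.9, 123.0]
ee_rot: [3.11, 0.439, -0.001]
force: [-0.5, 0.1, -1.5]
finger_gap: 59.2
finger_force: 67.0
 shift frac [ 0.0003 -0.0016  0.0101] now [508.4 227.9 123. ] t 4.85 F [-0.5  0.1 -1.5] gap 59.2
```

View pics/g2.png

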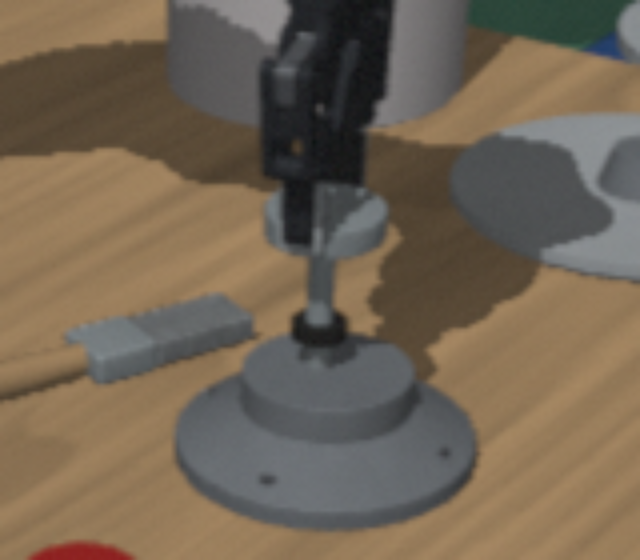

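The scene crop shows the ring held level above the spindle. Ring edges are at columns 265–389 and the spindle at 308–333, so the ring looks slightly right of the spindle. I'll measure that.

Run:
```python
from h import *
p=np.load('s1.npz')['p'];c=get_calibration('scene')
hsv=cv2.cvtColor(p,cv2.COLOR_RGB2HSV);
for v in (128,130,132,134,136): print(v,p[v,343:382].mean(1).astype(int), hsv[v,343:382,1])
for v in (146,150,154): print(v,p[v,352:368].mean(1).astype(int))
for q in ([508.4,227.9,130],[507.7,228.5,130],[507.7,228.5,100],[507.7,228.5,85]):print(proj(c,q))
print(p[126:146,372].mean(1).astype(int),p[126:146,366].mean(1).astype(int))
```

```text
128 [118 114 111 109 109 110 104  77  40  22  20  26  24  24  28  49  73  76
  65  74  78  69  68  68  69  71  98 104  78  71  78  79  70  66  63  64
  64  60  62] [106 104 103 102  78  22   7  13  12  66  55  35  29  10  33  15  14  19
  11  17  19  14  25  15  11  17  18  17  16   4  31  59  93  98 103  95
  97 102  94]
130 [119 119 114 113 120 120 108  74  38  28  31  29  24  25  24  51  73  76
  67  66  70  72  70  67  68  67  67  70  95 111 115 121 110  85  64  61
  64  64  62] [103 103  98  49   6  22  18  17  19  34   8   9  20  10  29  14  10  19
  11  15  17  17  14  15  18  11  15  14  18  18  17  14   7  34  92 102
  97  97  99]
132 [116 115 109 111 122 124 110  74  39  33  26  27  28  30  26  55  72  76
  68  68  70  68  67  68  71  76  93 114 123 121 121 119 122 102  74  70
  67  68  67] [106 104  88  18  20  20  18  13  30  35  44  35  33  32  36   5  17  10
  18  15  18  15  11  18  21  13  16  17  18  20  18  17  20   2  58  95
 106  95  98]
134 [119 121 115 100 108 121 111  77  40  38  35  37  38  34  35  59  80  71
  61  62  71  70  71  93 118 123 123 124 123 122 12
[... 307 characters left out ...]
25 124 123 119 108  89  75  78  98  89
  69  66  65] [104 104  90  38  16  20  15  13  22  21  45  28  25  26  22   8   9  10
  19  18  18  18  18  17  16  16  18  20  20  21  16  19  20  44  86 101
  99  94  99]
146 [115 116 118 116 103  80  70  74  78  78  74  80  97 107 112 114]
150 [108 105 103 104  92  73  72  74  76  75  73  93 113 122 121 122]
154 [114 118 123 123 107  79  75  76  77  75  74 101 122 124 122 121]
[360.05136443 134.24485105]
[359.92990751 134.05674288]
[359.33149929 147.83213181]
[359.0396644  154.55018645]
[ 69  69  71  73 111 120 121 121 122 122 119 100  89  87  87  83  88 109
 118 116] [ 66  71  68  67  67  68  68  74  93 102 119 125 113 106 104 102 103 103
  95 106]
```

```bash
python3 -m inch '[[[0,0,0,-0.0028,0.001,0.01,0.1],[0,0,0,-0.0028,0.001,0.016,0.1],[0,0,0,-0.0028,0.001,0.022,0.1],[0,0,0,-0.0028,0.001,0.022,0.1]]]' 60
python3 -m inch '[[[0,0,0,0,0,0.002,0.1],[0,0,0,0,0,0.004,0.1],[0,0,0,0,0,0.004,0.1]]]' 60
python3 -m inch '[[[0,0,0,0,0,0.002,0.1],[0,0,0,0,0,0.004,0.1],[0,0,0,0,0,0.004,0.1]]]' 60
python3 -c "
from h import *
print(get_obs()['torque'])"
```

```text
time_s: 5.3
position: [507.0, 227.9, 111.9]
ee_rot: [3.11, 0.441, -0.001]
force: [0.5, -0.1, -2.1]
finger_gap: 59.2
finger_force: 67.0
time_s: 5.6
position: [507.2, 228.1, 110.3]
ee_rot: [-3.11, -0.441, 0.0]
force: [-0.2, 0.1, -2.9]
finger_gap: 59.1
finger_force: 67.0
time_s: 5.9
position: [507.1, 228.1, 108.2]
ee_rot: [-3.11, -0.441, 0.0]
force: [-0.2, -0.2, -2.9]
finger_gap: 59.0
finger_force: 67.0
[-0.02749509  0.03413755  0.01909243]
```

```bash
for i in 1 2; do python3 -m inch '[[[0,0,0,0,0,0.002,0.1],[0,0,0,0,0,0.004,0.1],[0,0,0,0,0,0.004,0.1]]]' 60 | egrep 'pos|^force'; done; python3 -c "
from h import *
print(get_obs()['torque'])"
```

```text
position: [507.1, 228.1, 106.2]
force: [0.7, 0.0, -3.1]
position: [507.2, 228.1, 104.2]
force: [0.4, 0.4, -2.9]
[-0.00564987  0.03441566 -0.03510352]
```

```bash
python3 -m inch '[[[0,0,0,0,0,0.008,0.1],[0,0,0,0,0,0.016,0.1],[0,0,0,0,0,0.024,0.1],[0,0,0,0,0,0.032,0.1],[0,0,0,0,0,0.04,0.1],[0,0,0,0,0,0.044,0.1],[0,0,0,0,0,0.044,0.1]]]' 60
for i in 1 2 3; do python3 -m inch '[[[0,0,0,0,0,0.004,0.1],[0,0,0,0,0,0.008,0.1],[0,0,0,0,0,0.008,0.1]]]' 60 | egrep 'pos|^force';done
```

```text
time_s: 7.2
position: [507.1, 228.0, 82.0]
ee_rot: [3.11, 0.441, -0.001]
force: [-0.3, 0.5, -2.0]
finger_gap: 58.7
finger_force: 67.0
position: [507.1, 228.0, 78.1]
force: [-0.4, -0.5, -3.0]
position: [507.3, 228.1, 74.3]
force: [0.3, 0.2, -1.9]
position: [507.3, 228.2, 70.2]
force: [0.3, 0.4, -1.1]
```

```bash
for i in 1 2 3; do python3 -m inch '[[[0,0,0,0,0,0.003,0.1],[0,0,0,0,0,0.006,0.1],[0,0,0,0,0,0.006,0.1]]]' 60 | egrep 'pos|^force|gap';done
python3 - <<'E'
from h import *
p,d=camera('scene');np.savez('s1.npz',p=p,d=d);cv2.imwrite('pics/g3.png',cv2.resize(p[80:220,280:440],None,fx=4,fy=4)[:,:,::-1])
E
```

```text
position: [507.3, 228.1, 67.2]
force: [0.6, 0.5, -0.2]
finger_gap: 59.3
position: [507.2, 228.1, 64.1]
force: [0.7, 0.8, 0.3]
finger_gap: 59.1
position: [507.2, 228.1, 61.2]
force: [1.0, 0.4, 0.3]
finger_gap: 58.9
```

View pics/g3.png

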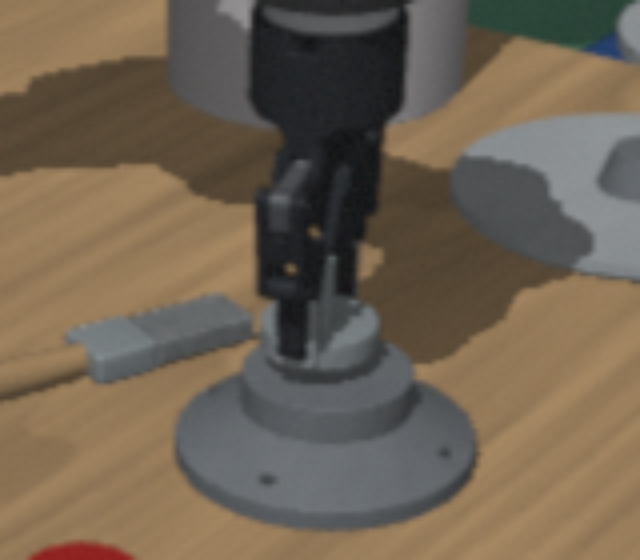

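The spacer is threaded on the spindle at (320,330), close above the hub at (330,375). I'll continue gently.

```bash
for i in 1 2 3 4; do python3 -m inch '[[[0,0,0,0,0,0.002,0.1],[0,0,0,0,0,0.004,0.1],[0,0,0,0,0,0.004,0.1]]]' 60 | egrep 'pos|^force|gap';done
```

```text
position: [507.2, 228.1, 59.3]
force: [1.2, 0.4, 0.9]
finger_gap: 58.9
position: [507.2, 228.1, 57.2]
force: [0.2, -0.1, 1.0]
finger_gap: 59.5
position: [507.2, 228.1, 55.2]
force: [0.3, 0.8, 1.5]
finger_gap: 58.8
position: [507.2, 228.1, 53.2]
force: [1.2, 0.9, 0.6]
finger_gap: 58.9
```

```bash
for i in 1 2 3 4; do python3 -m inch '[[[0,0,0,0,0,0.002,0.1],[0,0,0,0,0,0.002,0.1]]]' 60 | egrep 'pos|^force|gap';done
```

```text
position: [507.2, 228.1, 52.2]
force: [-0.2, -0.3, 1.8]
finger_gap: 59.3
position: [507.2, 228.1, 51.2]
force: [0.1, 0.9, 2.3]
finger_gap: 59.2
position: [507.2, 228.1, 50.3]
force: [-0.6, 0.1, 3.8]
finger_gap: 59.2
position: [507.2, 228.1, 50.2]
force: [-6.2, -3.2, 22.9]
finger_gap: 59.1
```

```bash
python3 -m inch '[[[0,0,0,0,0,0,0.3],[0,0,0,0,0,0,0.6],[0,0,0,0,0,0,0.7],[0,0,0,0,0,0,0.7],[0,0,0,0,0,-0.04,0.7],[0,0,0,0,0,-0.12,0.7],[0,0,0,0,0,-0.2,0.7],[0,0,0,0,0,-0.2,0.7]]]' 60
python3 - <<'E'
from h import *
go([611.4,-72.9,148],'M')
c=get_calibration('scene');p,d=camera('scene');W=cloud(c,d)
m=(np.hypot(W[...,0]-507,W[...,1]-228)<42)&(W[...,2]>57)&(W[...,2]<90)
print(np.percentile(W[m][:,2],[5,25,50,75,95]))
h=(np.hypot(W[...,0]-513,W[...,1]-228)<45)&(W[...,2]>45)&(W[...,2]<54);print('hub',np.median(W[h][:,2]))
# flatness of ring top
m&=(W[...,2]>61)&(W[...,2]<70);A=np.c_[W[m][:,:2]-[507,228],np.ones(m.sum())];print(np.linalg.lstsq(A,W[m][:,2],rcond=None)[0],m.sum())
cv2.imwrite('pics/g4.png',cv2.resize(p[80:220,280:440],None,fx=4,fy=4)[:,:,::-1])
E
```

```text
time_s: 11.85
position: [509.3, 229.4, 154.0]
ee_rot: [-3.109, -0.441, -0.01]
force: [-0.1, 0.5, -0.2]
finger_gap: 72.3
finger_force: 0.0
M shift frac [0.028  0.6376 0.0117] now [509.3 229.4 154. ] t 11.85 F [-0.1  0.5 -0.2] gap 72.3
[58.71929244 63.20640436 64.40815678 65.53362819 82.54242861]
hub 49.5294511489418
[-1.30960241e-02  1.16108629e-02  6.44647369e+01] 326
```

View pics/g4.png

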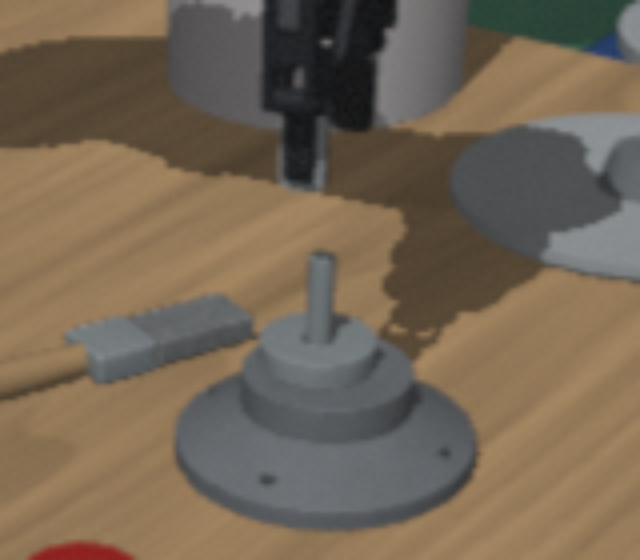

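The large spacer lies flat on the hub: its top at crop (320,345) measures 14.9 mm above the hub, with the collar hidden underneath. Now the medium one.

```bash
python3 -m inch '[[[0,0,0,0.028,0.6376,0,0.5],[0,0,0,0.028,0.6376,0,0.5],[0,0,0,0.028,0.6376,0,0.5],[0,0,0,0.028,0.6376,0,0.5],[0,0,0,0.028,0.6376,0,0.5],[0,0,0,0.028,0.6376,0,0.5],[0,0,0,0.028,0.6376,0,0.5],[0,0,0,0.028,0.6376,0.08,0.5],[0,0,0,0.028,0.6376,0.16,0.5],[0,0,0,0.028,0.6376,0.2,0.5],[0,0,0,0.028,0.6376,0.24,0.5],[0,0,0,0.028,0.6376,0.24,0.5]]]' 60
python3 -c "
from h import *
go([611.6,-73.2,3])"
```

```text
time_s: 13.1
position: [606.8, -74.1, 25.8]
ee_rot: [-3.109, -0.441, 0.009]
force: [0.4, -0.3, -1.1]
finger_gap: 64.1
finger_force: 0.0
 shift frac [0.0099 0.0011 0.0455] now [606.8 -74.1  25.8] t 13.1 F [ 0.4 -0.3 -1.1] gap 64.1
```

```bash
python3 -m inch '[[[0,0,0,0.006,0.001,0,0.5],[0,0,0,0.006,0.001,0,0.5],[0,0,0,0.006,0.001,0,0.5]]]' 60
python3 -c "
from h import *
go([611.6,-73.2,3])"
```

```text
time_s: 13.4
position: [613.0, -73.9, 30.4]
ee_rot: [3.11, 0.441, 0.002]
force: [0.1, 0.7, 0.3]
finger_gap: 64.2
finger_force: 0.0
 shift frac [-0.0024 -0.0022  0.0547] now [613.  -73.9  30.4] t 13.4 F [0.1 0.7 0.3] gap 64.2
```

```bash
python3 -m inch '[[[0,0,0,-0.0024,-0.002,0.02,0.5],[0,0,0,-0.0024,-0.002,0.04,0.5],[0,0,0,-0.0024,-0.002,0.053,0.5],[0,0,0,-0.0024,-0.002,0.053,0.5],[0,0,0,-0.0024,-0.002,0.053,0.5]]]' 60
python3 -m inch '[[[0,0,0,0,0,0,0.3],[0,0,0,0,0,0,0.1],[0,0,0,0,0,0,-0.1],[0,0,0,0,0,0,-0.1],[0,0,0,0,0,0,-0.1]]]'
```

```text
time_s: 13.9
position: [610.7, -73.2, 2.5]
ee_rot: [-3.11, -0.441, 0.001]
force: [0.4, -0.6, 0.3]
finger_gap: 63.8
finger_force: 0.0
time_s: 14.4
position: [611.2, -73.3, 3.6]
ee_rot: [3.11, 0.441, 0.001]
force: [-3.0, -0.2, 7.9]
finger_gap: 46.7
finger_force: 60.6
```

```bash
python3 -m inch '[[[0,0,0,0,0,-0.05,-0.1],[0,0,0,0,0,-0.15,-0.1],[0,0,0,0,0,-0.25,-0.1],[0,0,0,0,0,-0.28,-0.1],[0,0,0,0,0,-0.28,-0.1],[0,0,0,0,0,-0.28,-0.1],[0,0,0,0,0,-0.28,-0.1]]]'
python3 -c "
from h import *
go([506.5,227.9,130])"
```

```text
time_s: 15.1
position: [610.0, -73.3, 141.3]
ee_rot: [-3.11, -0.441, 0.003]
force: [-0.6, -0.7, -1.4]
finger_gap: 46.8
finger_force: 62.8
 shift frac [-0.0312 -0.6362  0.0231] now [610.  -73.3 141.3] t 15.1 F [-0.6 -0.7 -1.4] gap 46.8
```

```bash
python3 -m inch '[[[0,0,0,-0.032,-0.6362,0,-0.1],[0,0,0,-0.032,-0.6362,0,-0.1],[0,0,0,-0.032,-0.6362,0,-0.1],[0,0,0,-0.032,-0.6362,0,-0.1],[0,0,0,-0.032,-0.6362,0,-0.1],[0,0,0,-0.032,-0.6362,0,-0.1],[0,0,0,-0.032,-0.6362,0,-0.1],[0,0,0,-0.032,-0.6362,0.01,-0.1],[0,0,0,-0.032,-0.6362,0.02,-0.1],[0,0,0,-0.032,-0.6362,0.02,-0.1],[0,0,0,-0.032,-0.6362,0.02,-0.1],[0,0,0,-0.032,-0.6362,0.02,-0.1],[0,0,0,-0.032,-0.6362,0.02,-0.1]]]'
python3 -c "
from h import *
go([506.5,227.9,117])"
```

```text
time_s: 16.4
position: [507.4, 227.4, 133.0]
ee_rot: [-3.111, -0.44, -0.0]
force: [0.1, -0.2, -1.4]
finger_gap: 46.4
finger_force: 62.8
 shift frac [-0.0014 -0.0015  0.0319] now [507.4 227.4 133. ] t 16.4 F [ 0.1 -0.2 -1.4] gap 46.4
```

```bash
python3 -m inch '[[[0,0,0,-0.0014,-0.0015,0.01,-0.1],[0,0,0,-0.0014,-0.0015,0.02,-0.1],[0,0,0,-0.0014,-0.0015,0.03,-0.1],[0,0,0,-0.0014,-0.0015,0.032,-0.1],[0,0,0,-0.0014,-0.0015,0.032,-0.1]]]' | egrep 'pos|^force|time'
for i in 1 2 3; do python3 -m inch '[[[0,0,0,0,0,0.002,-0.1],[0,0,0,0,0,0.003,-0.1],[0,0,0,0,0,0.003,-0.1]]]'| egrep 'pos|^force|time'; done
```

```text
time_s: 16.9
position: [506.0, 228.3, 116.5]
force: [0.2, -0.1, -0.9]
time_s: 17.2
position: [506.2, 228.3, 115.4]
force: [0.3, 0.1, -0.8]
time_s: 17.5
position: [506.2, 228.2, 113.8]
force: [0.2, -0.9, -0.9]
time_s: 17.8
position: [506.1, 228.3, 112.2]
force: [-0.6, -1.8, -2.1]
```

```bash
for i in 1 2; do python3 -m inch '[[[0,0,0,0,0.0006,0.002,-0.1],[0,0,0,0,0.0006,0.004,-0.1],[0,0,0,0,0.0006,0.004,-0.1]]]'| egrep 'pos|^force|time'; done
```

```text
time_s: 18.1
position: [506.2, 228.1, 110.2]
force: [0.1, -0.7, -2.3]
time_s: 18.4
position: [506.3, 227.9, 108.2]
force: [0.1, 0.4, -0.8]
```

Threaded. Down to just above the seat (expected at about TCP 68.6).

```bash
python3 -m inch '[[[0,0,0,0,0,0.01,-0.1],[0,0,0,0,0,0.02,-0.1],[0,0,0,0,0,0.03,-0.1],[0,0,0,0,0,0.04,-0.1],[0,0,0,0,0,0.05,-0.1],[0,0,0,0,0,0.06,-0.1],[0,0,0,0,0,0.068,-0.1],[0,0,0,0,0,0.074,-0.1],[0,0,0,0,0,0.074,-0.1]]]'| egrep 'pos|^force|time'
for i in 1 2 3; do python3 -m inch '[[[0,0,0,0,0,0.002,-0.1],[0,0,0,0,0,0.002,-0.1]]]'| egrep 'pos|^force|time'; done
```

```text
time_s: 19.3
position: [506.2, 227.8, 70.9]
force: [0.1, 0.3, -2.1]
time_s: 19.5
position: [506.4, 227.9, 70.4]
force: [0.1, 0.3, -1.2]
time_s: 19.7
position: [506.4, 227.8, 69.4]
force: [-0.7, 0.1, -1.0]
time_s: 19.9
position: [506.5, 227.8, 68.6]
force: [-0.7, -0.7, 4.2]
```

```bash
python3 -m inch '[[[0,0,0,0,0,0.001,-0.1],[0,0,0,0,0,0.001,-0.1]]]'| egrep 'pos|^force|time'
python3 -m inch '[[[0,0,0,0,0,0,0.1],[0,0,0,0,0,0,0.4],[0,0,0,0,0,0,0.5],[0,0,0,0,0,0,0.5],[0,0,0,0,0,-0.04,0.5],[0,0,0,0,0,-0.1,0.5],[0,0,0,0,0,-0.16,0.5],[0,0,0,0,0,-0.16,0.5],[0,0,0,0,0,-0.16,0.5],[0,0,0,0,0,-0.16,0.5]]]' 60
python3 - <<'E'
from h import *
go([478.2,-198,148],'S')
c=get_calibration('scene');p,d=camera('scene');W=cloud(c,d)
r=np.hypot(W[...,0]-509,W[...,1]-227)
m=(r<28)&(W[...,2]>76)&(W[...,2]<84);A=np.c_[W[m][:,:2]-[507,228],np.ones(m.sum())];print(np.median(W[m][:,2]),np.linalg.lstsq(A,W[m][:,2],rcond=None)[0],m.sum())
E
```

```text
time_s: 20.1
position: [506.5, 227.8, 68.6]
force: [-4.9, -3.0, 13.8]
time_s: 21.1
position: [505.9, 227.5, 147.0]
ee_rot: [3.11, 0.441, -0.002]
force: [0.2, -0.7, -0.3]
finger_gap: 64.0
finger_force: 0.0
S shift frac [-0.2898  0.802  -0.0016] now [505.9 227.5 147. ] t 21.1 F [ 0.2 -0.7 -0.3] gap 64.0
79.39374871186158 [-1.90209720e-03  1.22244996e-02  7.93990736e+01] 205
```

The medium spacer is seated (top 29.9 mm above the hub). Now the small one.

```bash
python3 -m inch '[[[0,0,0,-0.2898,0.802,0,0.2],[0,0,0,-0.2898,0.802,0,0.2],[0,0,0,-0.2898,0.802,0,0.2],[0,0,0,-0.2898,0.802,0,0.2],[0,0,0,-0.2898,0.802,0,0.2],[0,0,0,-0.2898,0.802,0,0.2],[0,0,0,-0.2898,0.802,0,0.2],[0,0,0,-0.2898,0.802,0,0.2],[0,0,0,-0.2898,0.802,0,0.2],[0,0,0,-0.2898,0.802,0.08,0.2],[0,0,0,-0.2898,0.802,0.16,0.2],[0,0,0,-0.2898,0.802,0.22,0.2],[0,0,0,-0.2898,0.802,0.22,0.2],[0,0,0,-0.2898,0.802,0.22,0.2],[0,0,0,-0.2898,0.802,0.22,0.2]]]' 60
python3 -c "
from h import *
go([478.3,-198.2,4])"
```

```text
time_s: 22.65
position: [479.5, -197.8, 39.1]
ee_rot: [3.11, 0.441, 0.002]
force: [-0.2, -0.7, 0.3]
finger_gap: 51.2
finger_force: 0.0
 shift frac [-0.0026  0.      0.0703] now [ 479.5 -197.8   39.1] t 22.65 F [-0.2 -0.7  0.3] gap 51.2
```

```bash
python3 -m inch '[[[0,0,0,-0.002,0,0.03,0.2],[0,0,0,-0.002,0,0.06,0.2],[0,0,0,-0.002,0,0.069,0.2],[0,0,0,-0.002,0,0.069,0.2],[0,0,0,-0.002,0,0.069,0.2]]]' 60
python3 -m inch '[[[0,0,0,0,0,0,0.1],[0,0,0,0,0,0,-0.1],[0,0,0,0,0,0,-0.35],[0,0,0,0,0,0,-0.35],[0,0,0,0,0,0,-0.35]]]'
python3 -m inch '[[[0,0,0,0,0,-0.05,-0.35],[0,0,0,0,0,-0.15,-0.35],[0,0,0,0,0,-0.25,-0.35],[0,0,0,0,0,-0.29,-0.35],[0,0,0,0,0,-0.29,-0.35],[0,0,0,0,0,-0.29,-0.35],[0,0,0,0,0,-0.29,-0.35]]]'
python3 -c "
from h import *
go([506.3,227.9,150])"
```

```text
time_s: 23.15
position: [478.3, -198.1, 4.4]
ee_rot: [3.11, 0.441, 0.002]
force: [0.2, 0.0, 0.4]
finger_gap: 51.2
finger_force: 0.0
time_s: 23.65
position: [478.1, -198.1, 4.3]
ee_rot: [3.11, 0.441, 0.001]
force: [-4.8, 1.5, 18.2]
finger_gap: 34.9
finger_force: 58.0
time_s: 24.35
position: [477.0, -197.7, 147.3]
ee_rot: [-3.11, -0.441, 0.002]
force: [0.1, -1.1, -1.0]
finger_gap: 34.8
finger_force: 60.8
 shift frac [ 0.2931 -0.8014 -0.005 ] now [ 477.  -197.7  147.3] t 24.35 F [ 0.1 -1.1 -1. ] gap 34.8
```

```bash
python3 -m inch '[[[0,0,0,0.2935,-0.8014,0,-0.35],[0,0,0,0.2935,-0.8014,0,-0.35],[0,0,0,0.2935,-0.8014,0,-0.35],[0,0,0,0.2935,-0.8014,0,-0.35],[0,0,0,0.2935,-0.8014,0,-0.35],[0,0,0,0.2935,-0.8014,0,-0.35],[0,0,0,0.2935,-0.8014,0,-0.35],[0,0,0,0.2935,-0.8014,0,-0.35],[0,0,0,0.2935,-0.8014,0,-0.35],[0,0,0,0.2935,-0.8014,0.01,-0.35],[0,0,0,0.2935,-0.8014,0.03,-0.35],[0,0,0,0.2935,-0.8014,0.04,-0.35],[0,0,0,0.2935,-0.8014,0.04,-0.35],[0,0,0,0.2935,-0.8014,0.04,-0.35],[0,0,0,0.2935,-0.8014,0.04,-0.35]]]'
python3 -c "
from h import *
go([506.6,228,117.5])"
```

```text
time_s: 25.85
position: [507.5, 227.2, 128.6]
ee_rot: [-3.111, -0.44, -0.001]
force: [0.2, -0.3, -0.5]
finger_gap: 34.4
finger_force: 60.8
 shift frac [-0.0014 -0.002   0.0222] now [507.5 227.2 128.6] t 25.85 F [ 0.2 -0.3 -0.5] gap 34.4
```

```bash
python3 -m inch '[[[0,0,0,-0.001,-0.001,0.01,-0.35],[0,0,0,-0.001,-0.001,0.02,-0.35],[0,0,0,-0.001,-0.001,0.022,-0.35],[0,0,0,-0.001,-0.001,0.022,-0.35],[0,0,0,-0.001,-0.001,0.022,-0.35]]]' | egrep 'pos|^force|time'
for i in 1 2 3; do python3 -m inch '[[[0,0,0,0,0,0.002,-0.35],[0,0,0,0,0,0.003,-0.35],[0,0,0,0,0,0.003,-0.35]]]'| egrep 'pos|^force|time'; done
```

```text
time_s: 26.35
position: [506.6, 228.2, 117.4]
force: [0.8, -0.7, -0.7]
time_s: 26.65
position: [506.6, 228.1, 115.8]
force: [-0.1, -0.6, 0.1]
time_s: 26.95
position: [506.6, 228.1, 114.2]
force: [-0.1, 0.4, -0.7]
time_s: 27.25
position: [506.6, 228.1, 112.8]
force: [-0.0, -0.2, -0.7]
```

```bash
python3 -m inch '[[[0,0,0,0,0,0.004,-0.35],[0,0,0,0,0,0.008,-0.35],[0,0,0,0,0,0.008,-0.35]]]'| egrep 'pos|^force|time'
python3 -m inch '[[[0,0,0,0,0,0.008,-0.35],[0,0,0,0,0,0.016,-0.35],[0,0,0,0,0,0.024,-0.35],[0,0,0,0,0,0.032,-0.35],[0,0,0,0,0,0.04,-0.35],[0,0,0,0,0,0.044,-0.35],[0,0,0,0,0,0.044,-0.35]]]'| egrep 'pos|^force|time'
for i in 1 2 3; do python3 -m inch '[[[0,0,0,0,0,0.0016,-0.35],[0,0,0,0,0,0.0016,-0.35]]]'| egrep 'pos|^force|time'; done
```

```text
time_s: 27.55
position: [506.4, 228.0, 108.5]
force: [0.2, -0.1, -0.5]
time_s: 28.25
position: [506.5, 228.1, 86.5]
force: [0.4, -0.3, -1.4]
time_s: 28.45
position: [506.7, 228.1, 86.1]
force: [0.5, -0.3, -0.3]
time_s: 28.65
position: [506.7, 228.1, 85.3]
force: [-0.2, -0.6, -0.3]
time_s: 28.85
position: [506.7, 228.1, 84.5]
force: [0.6, 0.0, 0.4]
```

```bash
for i in 1 2; do python3 -m inch '[[[0,0,0,0,0,0.001,-0.35],[0,0,0,0,0,0.001,-0.35]]]'| egrep 'pos|^force|time'; done
```

```text
time_s: 29.05
position: [506.7, 228.1, 84.4]
force: [-3.0, -1.8, 9.4]
time_s: 29.25
position: [506.8, 228.2, 84.4]
force: [-5.3, -2.5, 18.7]
```

Seated with 19 N. Release, rise and back off.

```bash
python3 -m inch '[[[0,0,0,0,0,0,-0.15],[0,0,0,0,0,0,0.1],[0,0,0,0,0,0,0.3],[0,0,0,0,0,0,0.3],[0,0,0,0,0,-0.04,0.3],[0,0,0,0,0,-0.1,0.3],[0,0,0,0,0,-0.2,0.3],[0,0,0,0,0,-0.3,0.3],[0,0,0,0,0,-0.3,0.3],[0,0,0,0,0.2,-0.3,0.3],[0,0,0,0,0.4,-0.3,0.3],[0,0,0,0,0.4,-0.3,0.3],[0,0,0,0,0.4,-0.3,0.3],[0,0,0,0,0.4,-0.3,0.3],[0,0,0,0,0.4,-0.3,0.3]]]' 60
python3 - <<'E'
from h import *
for n in('scene','top'):
    c=get_calibration(n);p,d=camera(n);W=cloud(c,d);r=np.hypot(W[...,0]-507,W[...,1]-228)
    for R0,R1,z in((9,19,95),(20,24,80),(26,30,65),(34,37,50)):
        m=(r<R1)&(r>R0)&(abs(W[...,2]-z)<5);A=np.c_[W[m][:,:2]-[507,228],np.ones(m.sum())];print(n,z,np.median(W[m][:,2]),np.linalg.lstsq(A,W[m][:,2],rcond=None)[0].round(3),m.sum())
    if n=='scene': a=cv2.resize(p[120:220,280:440],None,fx=4,fy=4)
    else: b=p
cv2.imwrite('pics/f.png',np.vstack([a,cv2.resize(b[220:370,100:460],(640,200))])[:600,:,::-1])
E
```

```text
time_s: 30.75
position: [562.3, 34.7, 233.1]
ee_rot: [-3.111, -0.437, 0.001]
force: [-0.7, 1.1, 0.2]
finger_gap: 55.7
finger_force: 0.0
scene 95 94.21939605193495 [2.0000e-03 3.4000e-02 9.4166e+01] 78
scene 80 79.18503344039232 [4.5000e-02 7.7000e-02 7.9891e+01] 48
scene 65 64.63352521875436 [6.0000e-02 4.3000e-02 6.4873e+01] 73
scene 50 49.57157075490704 [ 6.0000e-03 -1.2000e-02  4.9215e+01] 50
top 95 95.07709191530353 [1.0000e-03 4.0000e-03 9.5067e+01] 217
top 80 80.28750896354939 [1.900e-02 3.300e-02 8.049e+01] 118
top 65 65.00732775437768 [3.0000e-03 2.5000e-02 6.5311e+01] 138
top 50 50.21772617687179 [-1.0000e-03  1.6000e-02  5.0358e+01] 149
```

View pics/f.png

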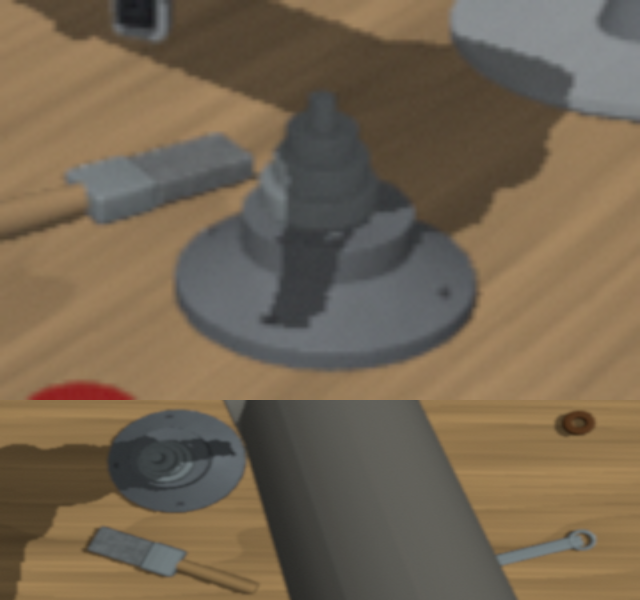

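The picture shows the stack stepped at (320,170) with the gripper clear of it. Heights from both cameras are 50, 65, 80 and 95 mm, so everything is home.

```bash
python3 -c "
from workcell import *
print(close_job())"
```

```text
the job is handed in; nothing more can be done
None
```

All three spacers are on the spindle in the order asked, each seated fully home (tops at about 65, 80 and 95 mm) and released. The job was handed in at about 31 s, and the highest force read on the wheel was about 23 N.

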